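# Index the wheel hub to its next hole

## Robot

A 7-joint arm with a two-finger parallel gripper is mounted at the origin on the work surface. World frame = base frame: x ahead of the robot, y to its left, z up, the work surface at z = 0. Lengths are in m, angles in rad, forces in N, time in s.
With the tool pointing down it reaches from about 0.4 to 0.875 m from the base axis. Payload 6.5 kg.
Tool frame: the origin (TCP) lies midway between the tips of the shut fingers; the grasp point (between the pads) lies 19 mm behind it; x points along the fingers, y is the direction in which the jaws open and shut, and the axes are right-handed (so a half turn about x gives the same grasp; the last joint's range is limited). The gripper opens to 85 mm and grips with 20 to 120 N. Pads are 22 mm wide; open, the fingers measure 114 mm over their backs; the gripper's body (76 mm by 85 mm) begins 54 mm behind the grasp point. The pads swing forward as they close: fully open they stand 13 mm farther back than shut.
Start: joints at [-1.236, 0.536, -0.004, 1.538, 0.003, 1.067, -0.071], TCP at [0.254, 0.598, 0.231] pointing down, gripper open.
Joint ranges: [-2.7, 2.7], [-0.37, 2.16], [-1.27, 1.26], [0.24, 2.4], [-1.31, 4.45], [0.19, 1.91], [-2.76, 2.76]. Speed limits (rad/s): [2.39, 2.39, 3.14, 3.14, 3.14, 3.14, 3.14].

## Interface

Orientations are given as a unit quaternion [x, y, z, w].
In Python, from workcell import r, capture, order gives the robot as it stands.
- The arm moves only by the shell command python3 -m pendant 'ROWS' [FORCE]. ROWS is JSON, a list of rows, each a list of 7 numbers: the closure, from -1 (fully open) to 1 (shut), then the shift along the tool's x, y, z in cm, then the turn, a rotation vector about the tool's x, y, z in degrees. A call has 1 to 12 rows; each row is the pose to reach, as a shift and turn from the pose commanded when the call began, along the tool's axes at that moment; what a row does not reach only later rows make up. A row lasts 1/12 s, in which the tool goes at most 41.7 mm and 7.16 degrees, less where a joint would pass 70% of its speed; a pose out of reach is approached as far as the arm can. A call with a gripper value outside its range is refused whole. The fingers move at their own pace and stop on an object; FORCE is the grip in N (left out, the last holds). Time passes only in rows, so rows that repeat a pose let the fingers close. It gives the time, the measured TCP pose, the force and the opening at its end, in the units of the state.
- r.state(): the state, without advancing time (a new reading comes with each control period).
- capture(name): name is "side" or "top" or "wrist"; returns a dict with "frame" (400x640x3 uint8, blue, green, red), "vfov" (degrees; the focal length in pixels is half the picture's height over the tangent of half this angle, whatever the lens; pixels are square), "cx", "cy" (the principal point, pixels), "R" (3x3) and "t" (3): a world point X has camera coordinates R X + t. Camera axes: x right, y down, z forward; pixel columns grow to the right and rows downward; lengths in m; the calibration is good to about 2 mm. A picture is of the moment at which its call begins. There is no depth.
- order.job_done(): hands the job in, once; it reports no verdict.
The state is a dict: "t": time; "q": joint angles; "joint_velocities": joint speeds; "tau": joint torques, N m; "tool_pos": TCP position; "ee_rot": TCP orientation; "contact_force": force on the tool from outside, world axes, zero at the start; "ft_torque": the same for the moment, N m; "gripper_width": finger opening in m.
Only numpy, scipy, OpenCV 4.12 (cv2) and the standard library are available. Lean on these libraries where they do the work, as an engineer would, in place of code of your own. Each camera call takes 0.05 s, during which the arm holds its last target.

## Task

The wheel hub on the indexing stand is due for its next stud. With the fingertips, press the red sprung plunger dish down to free the turntable, and with it held down turn the table clockwise (seen from above) to the next hole, one hole only and not past it. Let the plunger spring back up so its pin locks in that hole, move clear, and leave the socket, the tin and the wrench where they are; nothing is to be gripped or lifted.

Things in the scene. Friction and masses are not known exactly. Their poses are not given: they have to be found in the camera images.
- index_stand: Fixed grey indexing stand. Origin on its vertical turning axis at bench level, z up. Round foot (radius 112 mm, 14 high); above it a fixed aluminium index ring (radius 100, top at 64, 6 thick) with five black 13 mm holes 72 degrees apart at 84 mm radius. On its +x side, away from the plunger, a post with yellow pointer, 143 mm high, reaches in over the hub to 58 mm from the axis.
- turntable (a joint): Angle (rad) of the turntable: dark steel disc, radius 70 mm, with a steel wheel hub, five brass studs (tops at 125 mm) and a blue forked arm carrying the plunger. 0 at the starting hole, growing CLOCKWISE seen from above; next hole at 2*pi/5 = 1.257. Locked while the pin is in a hole (about 0.02 play each way); free, it has 0.15 N m of friction and stays where left.
- plunger (a joint): How far the plunger is pressed, m: 0 = up (locked), 0.018 = at its stop. The pin clears the ring beyond 0.0095; turn at about 0.014. It takes 3 N to start, 7 to 9 N when down. Released, it springs up: into a hole if within about 0.03 rad of it, else the pin rides under the ring (reading about 0.0095) and pops up when the table is brought to a hole.
- plunger_top (a point): Centre of the floor of the red plunger dish: round, facing up, 60 mm over its rim, 52 inside, rim 5.5 high. It rides on the blue arm 126 mm from the stand's axis, floor 117 mm above the bench when up, and goes straight down when pressed anywhere on its floor. Pushed sideways while down (by friction or against the inside of the rim) it carries the turntable round.
- next_hole (a point): Centre of the next hole clockwise, on top of the fixed ring, 84 mm from the stand's axis, 64 mm above the bench. The brass locking pin (11 mm thick, comes up from below, shows 3.5 mm above the ring) sits at the same angle about the axis as the dish, so the dish must end straight outward of this hole.
- socket: Bystander: steel wrench socket standing upright, 32 mm across, 45 mm high; origin at the centre of its underside.
- tin: Bystander: closed tin with a green band, 66 mm across, 85 mm high; origin at the centre of its underside.
- wrench: Bystander: steel open wrench lying flat, 200 mm long; origin under its middle, x along its length.

How it is judged:
By the outcome, as a careful person would: the job done as asked, in the order asked, and still so for the second after the job is handed in, with the robot touching nothing.
It also fails if it takes over 48 s, if anything falls off the work surface, if the arm or the gripper's body presses on something with over 40 N, if the wrist force passes 120 N, or if a joint passes its speed limit or range.

## Working session

There is one attempt and no reset: what is moved stays moved. The work goes in short steps, Python scripts to look and compute and a shell command to move; the robot and the scene stay as the last step left them, time stands still between calls to the robot, and variables do not carry over. Pictures are saved under pics/ and viewed, and the job is handed in when it is done.

```bash
ls; mkdir -p pics; python3 - <<'E'
from workcell import r,capture
import cv2
s=r.state()
for k in ("t","tool_pos","ee_rot","contact_force","gripper_width"):print(k,s[k])
for n in("side","top","wrist"):
    c=capture(n);cv2.imwrite(f"pics/{n}0.png",c["frame"]);print(n,c["vfov"],c["cx"],c["cy"],c["R"],c["t"])
E
```

```text
pics
t 0.0
tool_pos [0.25334941 0.59788985 0.23040135]
ee_rot [ 0.14010834  0.69305825 -0.14133675  0.69286639]
contact_force [ 0.23392777  0.19764699 -0.36718589]
gripper_width 0.08516698748933695
side 45.98501480726242 326.19186171496114 197.76716339071973 [[ 0.83166769 -0.55519121 -0.00956925]
 [-0.35039873 -0.51136705 -0.78468112]
 [ 0.43075467  0.65594699 -0.61982575]] [-0.40114229  0.32140214  0.84887774]
top 45.14051103558573 309.6791222222282 207.04415470512168 [[-0.01209448 -0.999908   -0.00614119]
 [-0.99151705  0.0127874  -0.12934612]
 [ 0.12941275  0.00452472 -0.99158049]] [0.08297226 0.56908876 1.30067826]
wrist 66.74417947150135 321.76239760001147 207.75836368114602 [[ 0.39030352  0.92068489 -0.00158122]
 [ 0.88303242 -0.37385436  0.28370171]
 [ 0.26060873 -0.11212605 -0.95891128]] [-0.64939449 -0.03651076  0.37992477]
```

View pics/side0.png

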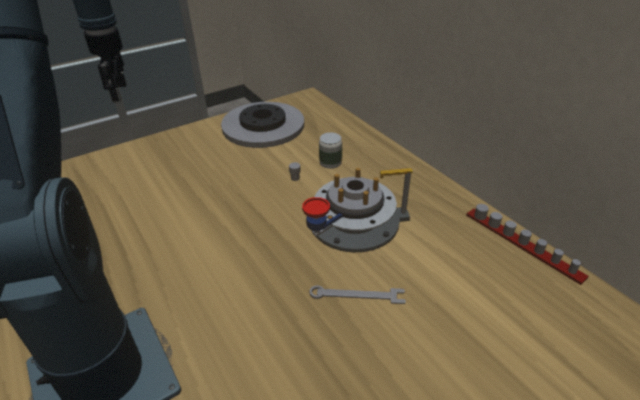

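View pics/top0.png

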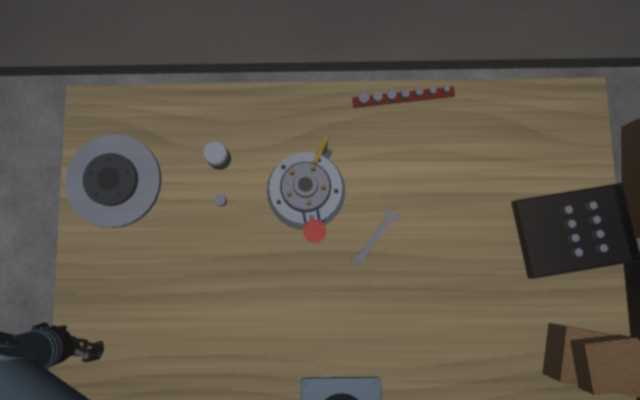

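View pics/wrist0.png

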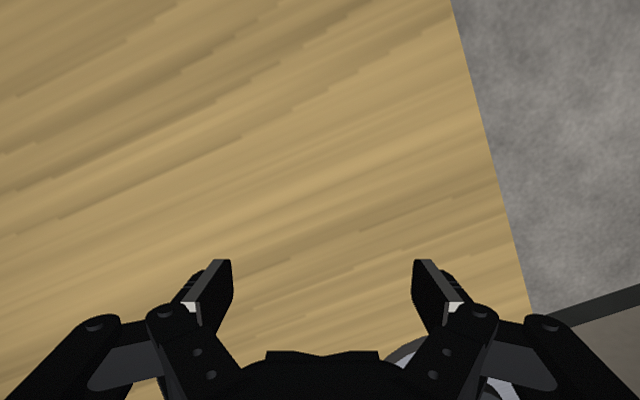

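The side and top views show the stand at about top (305,188). The red dish is at (314,231), the pointer is on the far side at (320,150), and the socket (221,201) and tin (217,154) are to the left. Next I'll measure.

```bash
cat > h.py <<'E'
import numpy as np,cv2
from workcell import r,capture
def K(c):
    f=c["frame"].shape[0]/2/np.tan(np.radians(c["vfov"]/2));return f
def ray(c,u,v):
    f=K(c);d=np.array([(u-c["cx"])/f,(v-c["cy"])/f,1.]);R=np.array(c["R"]);t=np.array(c["t"])
    return -R.T@t,R.T@d
def onz(c,u,v,z):
    o,d=ray(c,u,v);return o+d*(z-o[2])/d[2]
def proj(c,X):
    p=np.array(c["R"])@X+c["t"];return K(c)*p[:2]/p[2]+[c["cx"],c["cy"]]
def tri(c1,p1,c2,p2):
    o1,d1=ray(c1,*p1);o2,d2=ray(c2,*p2)
    s=np.linalg.lstsq(np.c_[d1,-d2],o2-o1,rcond=None)[0]
    a,b=o1+s[0]*d1,o2+s[1]*d2;return (a+b)/2,np.linalg.norm(a-b)
def red(c):
    hsv=cv2.cvtColor(c["frame"],cv2.COLOR_BGR2HSV)
    m=((hsv[...,0]<8)|(hsv[...,0]>172))&(hsv[...,1]>130)&(hsv[...,2]>60)
    n,l,st,ce=cv2.connectedComponentsWithStats(m.astype(np.uint8))
    return [(st[i].tolist(),ce[i].round(2).tolist()) for i in range(1,n) if st[i][4]>40]
E
python3 - <<'E'
from h import *
for n in("top","side"):
    c=capture(n);print(n,red(c))
    if n=="top":
        for s,ce in red(c):print(onz(c,*ce,.1215))
        f=c["frame"][140:250,240:410];cv2.imwrite("pics/topz.png",cv2.resize(f,None,fx=4.7,fy=4.7,interpolation=cv2.INTER_CUBIC))
    else:
        f=c["frame"][150:260,280:430];cv2.imwrite("pics/sidez.png",cv2.resize(f,None,fx=5,fy=5,interpolation=cv2.INTER_CUBIC))
E
```

```text
top [([405, 87, 49, 14, 234], [430.68, 94.71]), ([393, 93, 10, 10, 46], [397.57, 98.46]), ([353, 97, 7, 10, 49], [355.43, 102.02]), ([304, 220, 22, 22, 372], [314.24, 230.53])]
[ 0.8586296 -0.2526231  0.1215   ]
[ 0.84945856 -0.1635825   0.1215    ]
[ 0.84117229 -0.05049668  0.1215    ]
[0.49765566 0.0644132  0.1215    ]
side [([302, 197, 29, 21, 433], [315.78, 206.6]), ([467, 209, 9, 10, 50], [471.74, 213.4]), ([479, 217, 109, 67, 740], [538.1, 252.79])]
```

View pics/topz.png

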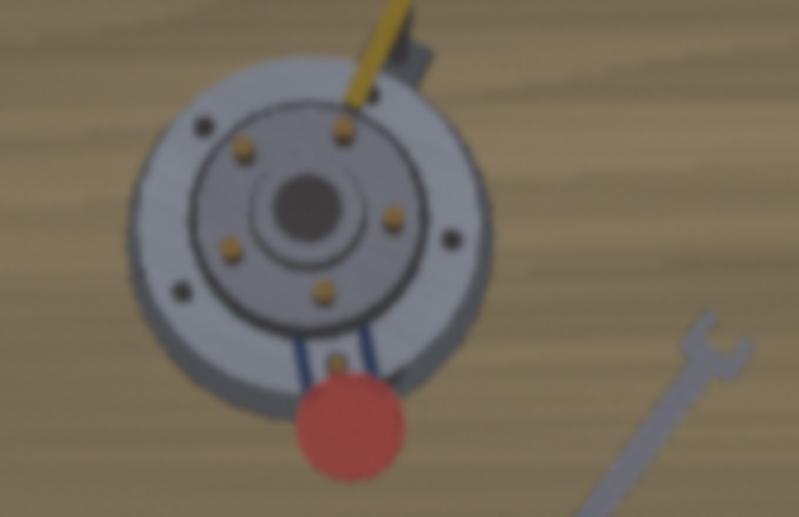

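View pics/sidez.png

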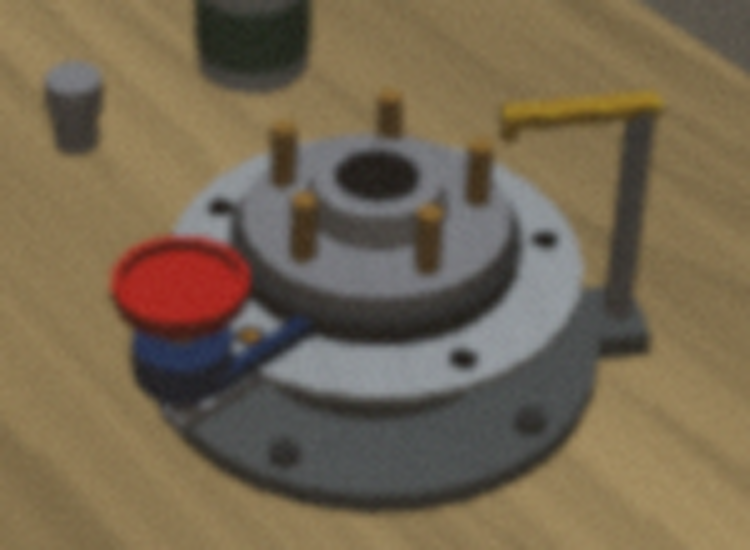

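The top crop shows the holes at (204,127), (181,292), (452,240) and (373,97), the pin at (337,364) and the dish at (350,428). The next hole clockwise is the one at (181,292).

```bash
python3 - <<'E'
from h import *
c=capture("top");g=cv2.cvtColor(c["frame"],cv2.COLOR_BGR2GRAY).astype(float)
P=[]
for x,y in [(204,127),(181,292),(452,240),(373,97),(337,364)]:
    u,v=240+(x+.5)/4.7-.5,140+(y+.5)/4.7-.5
    if (x,y)not in((373,97),(337,364)):
        i,j=int(round(u)),int(round(v));w=g[j-4:j+5,i-4:i+5];w=np.clip(np.median(w)-15-w,0,None)
        yy,xx=np.mgrid[j-4:j+5,i-4:i+5];u,v=(w*xx).sum()/w.sum(),(w*yy).sum()/w.sum()
    z=.0675 if x==337 else .064
    P.append(onz(c,u,v,z));print(u,v,P[-1])
P=np.array(P)
# circle of known radius spacing: rigid fit with 72deg spacing
k=[2,1,4,3,0] # index cw steps from pin: (337)=0,(181)=1,(204)=2,(373)=3,(452)=4
from scipy.optimize import least_squares
use=[0,1,2,4]
def res(p):
    o=[]
    for i in use:
        a=p[2]-k[i]*2*np.pi/5
        o+=list(P[i][:2]-p[:2]-.084*np.array([np.cos(a),np.sin(a)]))
    return o
s=least_squares(res,[.6,.08,np.pi]);print(s.x,np.array(s.fun)*1e3)
cx,cy,a=s.x
# dish
d=onz(c,*[x for x in red(c) if x[0][0]==304 or abs(x[1][0]-314)<3][0][1],.1215)
print("dish",d,np.hypot(d[0]-cx,d[1]-cy),np.arctan2(d[1]-cy,d[0]-cx))
for aa in(a,a-2*np.pi/5):print("predicted dish",cx+.126*np.cos(aa),cy+.126*np.sin(aa))
c2=capture("side");print("tri dish",tri(c,(314.24,230.53),c2,(315.78,206.6)))
X=np.array([cx+.126*np.cos(a),cy+.126*np.sin(a),.12]);print(proj(c2,X))
for n in [(221,201,.045),(217,154,.085)]:print(onz(c,*n))
E
```

```text
283.32339449541286 166.92660550458714 [0.67898392 0.14699737 0.064     ]
278.27360308285165 201.78227360308284 [0.58217285 0.16126948 0.064     ]
335.6812386156648 190.63023679417122 [0.61094715 0.00405897 0.064     ]
318.968085106383 160.24468085106383 [0.69646006 0.0485319  0.064     ]
311.3085106382979 217.0531914893617 [0.53872334 0.07163374 0.0675    ]
[0.62163617 0.08689706 3.32210178] [-0.64139954 -0.67187059  0.41482817  0.44182518  0.5041988   0.41280448
 -0.27762742 -0.18275907]
dish [0.49765566 0.0644132  0.1215    ] 0.12600274515048496 -2.962192409357245
predicted dish 0.4976833655318639 0.06427622313623811
predicted dish 0.5618189529827817 0.19779295922925505
tri dish (array([0.49832561, 0.0640923 , 0.12057506]), np.float64(0.001344566973464347))
[315.18866523 206.90290729]
[0.58912935 0.32140783 0.045     ]
[0.71273693 0.32620085 0.085     ]
```

```bash
cat >> h.py <<'E'
from scipy.spatial.transform import Rotation as Ro
AX=np.array([.6216,.0869]);A0=3.3221
def tool(): 
    s=r.state();return np.array(s["tool_pos"]),Ro.from_quat(s["ee_rot"]).as_matrix(),s
def delta(X):
    p,R,s=tool();return (R.T@(np.array(X)-p))*100
E
python3 - <<'E'
from h import *
p,R,s=tool();print(R.round(3));print(s["t"],p,s["q"])
print(delta([.4977,.0643,.231]))
# turn to have tool x=-z, and tool z along world +/-x or y
for yaw in(0,90,180,270):
    T=Ro.from_euler('z',yaw,degrees=True).as_matrix()@np.array([[0,0,1],[0,1,0],[-1,0,0]])
    print(yaw,T.tolist(),(Ro.from_matrix(R.T@T)).as_rotvec(degrees=True))
E
```

```text
[[-0.     0.39   0.921]
 [-0.     0.921 -0.39 ]
 [-1.    -0.     0.   ]]
0.35 [0.25357091 0.59834632 0.23110471] [-1.23619589  0.53655259 -0.00436795  1.53812149  0.00259451  1.06728411
 -0.07116724]
[ 2.74028316e-02 -3.96491394e+01  4.33126993e+01]
0 [[0.0, 0.0, 1.0], [0.0, 1.0, 0.0], [-1.0, 0.0, 0.0]] [-2.29619049e+01 -4.28771372e-04  2.08826828e-02]
90 [[0.0, -1.0, 2.220446049250313e-16], [0.0, 2.220446049250313e-16, 1.0], [-1.0, 0.0, 0.0]] [-1.12961904e+02 -1.76993065e-02  1.69871115e-02]
180 [[0.0, -1.2246467991473532e-16, -1.0], [0.0, -1.0, 1.2246467991473532e-16], [-1.0, 0.0, 0.0]] [1.57038093e+02 2.90072397e-02 5.95587936e-04]
270 [[0.0, 1.0, -2.220446049250313e-16], [0.0, -2.220446049250313e-16, -1.0], [-1.0, 0.0, 0.0]] [6.70380941e+01 1.52199294e-02 1.58580343e-02]
```

```bash
python3 -m pendant '[[1,0,-1,1,-2,0,0],[1,0,-2.5,2.7,-4,0,0],[1,0,-4.5,5,-7,0,0],[1,0,-7,7.6,-10,0,0],[1,0,-9.5,10.4,-13,0,0],[1,0,-12,13.1,-16,0,0],[1,0,-14.5,15.8,-19,0,0],[1,0,-17,18.6,-21,0,0],[1,0,-19.5,21.3,-23,0,0],[1,0,-22,24,-23,0,0],[1,0,-24,26.2,-23,0,0],[1,0,-25,27.3,-23,0,0]]' 30
python3 -c "
from h import *
p,R,s=tool();print(p,R.round(3),s['gripper_width']);print(delta([.4977,.0643,.160]))"
```

```text
t: 1.35
tool_pos: [0.4092, 0.2574, 0.2315]
ee_rot: [0.001, 0.707, -0.002, 0.707]
contact_force: [0.4, 0.2, -1.1]
gripper_width: -0.0001
[0.40920867 0.2574353  0.23148561] [[ 0.001  0.004  1.   ]
 [-0.001  1.    -0.004]
 [-1.    -0.001  0.001]] -0.0001186579159864547
[  7.18195755 -19.26472216   8.92812817]
```

```bash
python3 -m pendant '[[1,0,-1,0.5,0,0,0],[1,0,-3,1.4,0,0,0],[1,0,-6,2.8,0,0,0],[1,0.5,-9,4.2,0,0,0],[1,1.5,-12,5.6,0,0,0],[1,2.5,-15,7,0,0,0],[1,3.5,-17.3,8,0,0,0],[1,4.8,-18.7,8.7,0,0,0],[1,6,-19.2,8.9,0,0,0],[1,6.8,-19.25,8.9,0,0,0],[1,7.2,-19.25,8.9,0,0,0],[1,7.2,-19.25,8.9,0,0,0]]'
python3 - <<'E'
from h import *
p,R,s=tool();print(p,R.round(3));print(delta([.4977,.0643,.120]))
for n in("wrist","side"):
    c=capture(n);f=c["frame"]
    if n=="side":f=cv2.resize(f[100:280,250:430],None,fx=3.3,fy=3.3,interpolation=cv2.INTER_CUBIC)
    cv2.imwrite(f"pics/{n}1.png",f)
E
```

```text
t: 2.35
tool_pos: [0.4958, 0.0706, 0.1586]
ee_rot: [-0.001, 0.708, 0.001, 0.707]
contact_force: [0.1, 1.3, 0.6]
gripper_width: -0.0002
[0.49579004 0.07057489 0.15856572] [[-0.002 -0.002  1.   ]
 [ 0.     1.     0.002]
 [-1.     0.    -0.002]]
[ 3.85609844 -0.62889918  0.19585867]
```

View pics/side1.png

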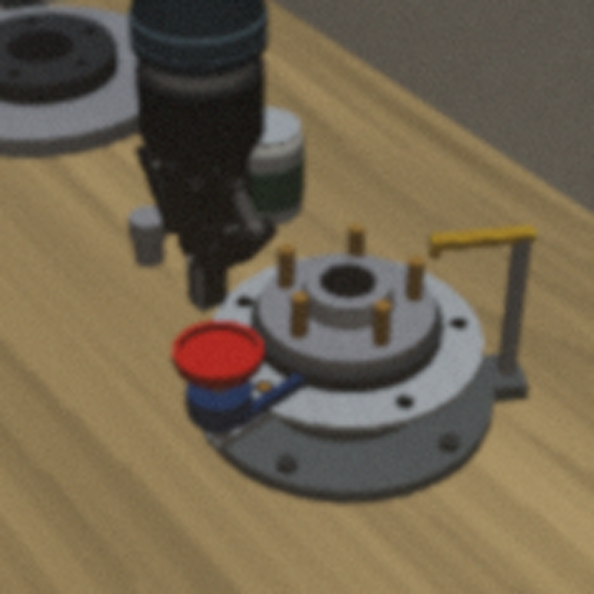

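View pics/wrist1.png

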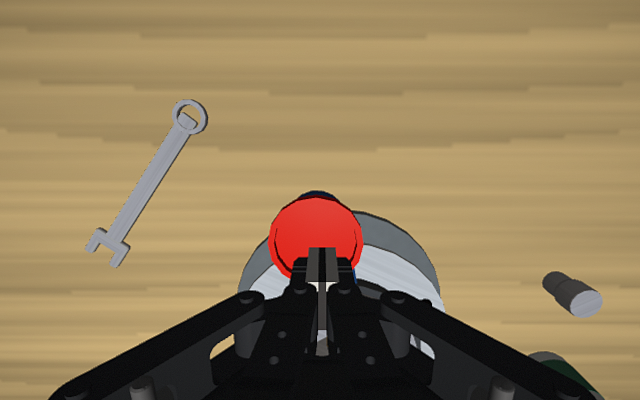

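The side view shows the shut tips above the dish. In the wrist view they are aimed at the dish, with nothing near the hub. I'll check the settled pose before descending.

```bash
python3 -c "
from h import *
p,R,s=tool();print(s['t'],p,s['contact_force']);print(delta([.4977,.0643,.120]))"
```

```text
2.45 [0.49657801 0.07061543 0.15966734] [ 0.25411341 -0.23543209 -0.06319856]
[ 3.96641273 -0.63407538  0.10921802]
```

```bash
python3 -m pendant '[[1,0.5,-0.3,0.1,0,0,0],[1,1,-0.6,0.1,0,0,0],[1,2,-0.6,0.1,0,0,0],[1,2.8,-0.6,0.1,0,0,0],[1,3.4,-0.6,0.1,0,0,0],[1,3.7,-0.6,0.1,0,0,0],[1,3.8,-0.6,0.1,0,0,0],[1,3.8,-0.6,0.1,0,0,0]]'
python3 -m pendant '[[1,0.2,0,0,0,0,0],[1,0.4,0,0,0,0,0],[1,0.4,0,0,0,0,0]]'
python3 -m pendant '[[1,0.1,0,0,0,0,0],[1,0.2,0,0,0,0,0],[1,0.3,0,0,0,0,0],[1,0.4,0,0,0,0,0],[1,0.4,0,0,0,0,0]]'
```

```text
t: 3.12
tool_pos: [0.4974, 0.0634, 0.1209]
ee_rot: [-0.0, 0.707, 0.0, 0.707]
contact_force: [-0.7, 0.0, 0.5]
gripper_width: -0.0002
t: 3.37
tool_pos: [0.4977, 0.0634, 0.1172]
ee_rot: [-0.0, 0.707, 0.0, 0.707]
contact_force: [0.2, 0.2, -0.5]
gripper_width: 0.0
t: 3.78
tool_pos: [0.4977, 0.0634, 0.1133]
ee_rot: [-0.0, 0.707, 0.0, 0.707]
contact_force: [-0.5, -0.4, 3.8]
gripper_width: -0.0003
```

```bash
python3 -m pendant '[[1,0.2,0,0,0,0,0],[1,0.4,0,0,0,0,0],[1,0.6,0,0,0,0,0],[1,0.8,0,0,0,0,0],[1,0.95,0,0,0,0,0],[1,1.05,0,0,0,0,0],[1,1.05,0,0,0,0,0]]'
python3 - <<'E'
from h import *
p,R,s=tool();print(s["t"],p,s["contact_force"])
c=capture("side");f=c["frame"];print(red(c)[0])
cv2.imwrite("pics/side2.png",cv2.resize(f[130:270,260:430],None,fx=4,fy=4,interpolation=cv2.INTER_CUBIC))
# arc shifts (tool y = world y, tool z = world x)
rel=p[:2]-AX;print(rel,np.hypot(*rel))
for k in range(6,73,6):
    a=-np.radians(k);q=np.array([[np.cos(a),-np.sin(a)],[np.sin(a),np.cos(a)]])@rel+AX-p[:2]
    print(k,"y %.2f z %.2f"%(q[1]*100,q[0]*100))
E
```

```text
t: 4.37
tool_pos: [0.4977, 0.0634, 0.1028]
ee_rot: [-0.0, 0.707, 0.0, 0.707]
contact_force: [-2.3, 0.2, 7.7]
gripper_width: 0.0001
4.3667 [0.49774087 0.06338986 0.10284583] [-2.28845357  0.19066463  7.67477106]
([303, 203, 28, 19, 312], [316.14, 213.12])
[-0.12385913 -0.02351014] 0.1260706562344913
6 y 1.31 z -0.18
12 y 2.63 z -0.22
18 y 3.94 z -0.12
24 y 5.24 z 0.11
30 y 6.51 z 0.48
36 y 7.73 z 0.98
42 y 8.89 z 1.61
48 y 9.98 z 2.35
54 y 10.99 z 3.20
60 y 11.90 z 4.16
66 y 12.71 z 5.20
72 y 13.40 z 6.32
```

View pics/side2.png

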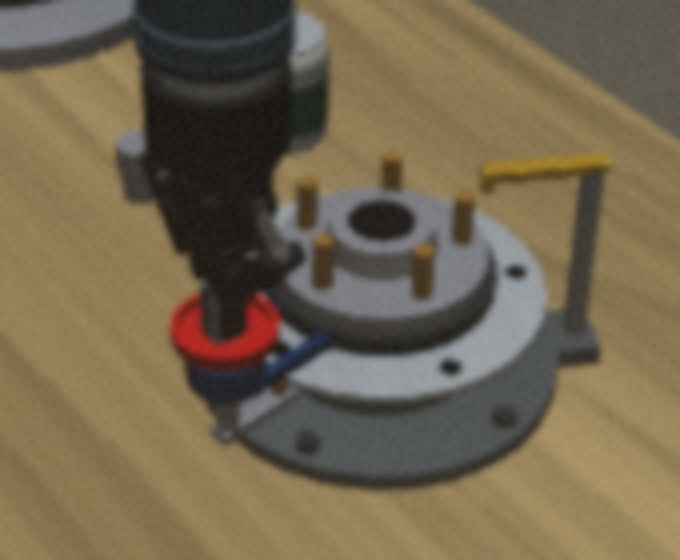

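The tips sit in the centre of the dish. It has gone down about 14 mm at 7.7 N, and the pin has left the ring. I'll turn the first part slowly and check.

```bash
python3 -m pendant '[[1,0,0.2,-0.04,0,0,0],[1,0,0.5,-0.08,0,0,0],[1,0,0.9,-0.13,0,0,0],[1,0,1.31,-0.18,0,0,0],[1,0,1.75,-0.2,0,0,0],[1,0,2.19,-0.22,0,0,0],[1,0,2.63,-0.22,0,0,0],[1,0,3.07,-0.2,0,0,0],[1,0,3.5,-0.17,0,0,0],[1,0,3.8,-0.14,0,0,0],[1,0,3.94,-0.12,0,0,0],[1,0,3.94,-0.12,0,0,0]]'
python3 - <<'E'
from h import *
p,R,s=tool();print(s["t"],p,s["contact_force"]);d=p[:2]-AX;print("tip turned deg",np.degrees(A0-np.arctan2(d[1],d[0])%(2*np.pi)),np.hypot(*d))
for n in("top","side"):
    c=capture(n);f=c["frame"];print(red(c))
    f=f[130:250,240:410] if n=="top" else f[130:270,260:430]
    cv2.imwrite(f"pics/{n}3.png",cv2.resize(f,None,fx=4,fy=4,interpolation=cv2.INTER_CUBIC))
E
```

```text
t: 5.42
tool_pos: [0.497, 0.1032, 0.1031]
ee_rot: [-0.0, 0.707, 0.0, 0.708]
contact_force: [-0.2, 0.9, 7.8]
gripper_width: -0.0002
5.4167 [0.49697404 0.10316894 0.10313963] [-0.17932038  0.85372536  7.75055049]
tip turned deg 17.779764737026472 0.12568336395023677
[([406, 87, 48, 14, 236], [430.89, 94.58]), ([393, 93, 10, 10, 46], [397.65, 98.26]), ([353, 98, 7, 9, 48], [355.42, 102.12])]
[([293, 194, 27, 19, 294], [306.52, 204.31]), ([467, 209, 121, 75, 832], [534.03, 250.65])]
```

View pics/side3.png

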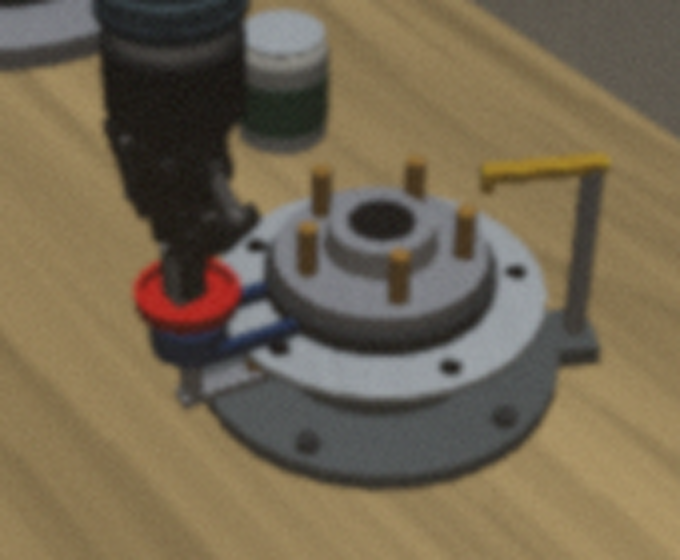

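View pics/top3.png

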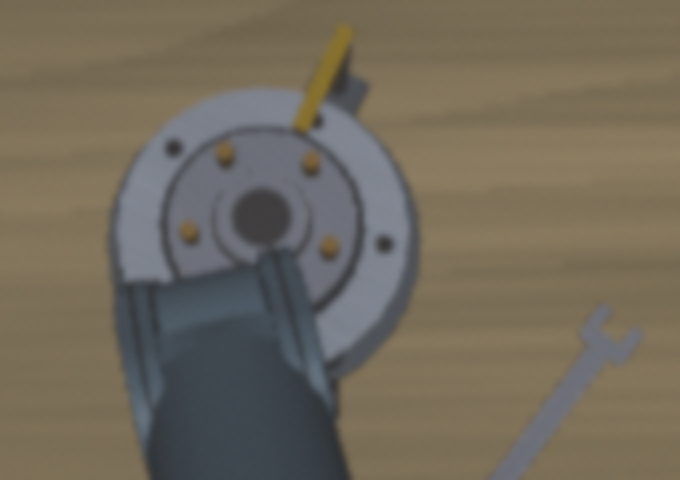

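The side view shows the dish and arm carried round with the tip, which is still centred in the dish. The studs stay visible in the top view, so I can use them to check the angle.

```bash
python3 -m pendant '[[1,0,0.4,0.06,0,0,0],[1,0,0.85,0.14,0,0,0],[1,0,1.3,0.23,0,0,0],[1,0,1.94,0.4,0,0,0],[1,0,2.57,0.6,0,0,0],[1,0,3.18,0.84,0,0,0],[1,0,3.79,1.1,0,0,0],[1,0,4.38,1.4,0,0,0],[1,0,4.95,1.73,0,0,0],[1,0,5.5,2.09,0,0,0],[1,0,5.85,2.34,0,0,0],[1,0,6.04,2.47,0,0,0]]'
cat >> h.py <<'E'
def tipang():
    p,R,s=tool();d=p[:2]-AX;print(s["t"],p.round(4),np.round(s["contact_force"],1),"tip turned",np.degrees((A0-np.arctan2(d[1],d[0]))%(2*np.pi)),"rad mm",np.hypot(*d)*1e3)
def studs(c):
    hsv=cv2.cvtColor(c["frame"],cv2.COLOR_BGR2HSV);x=proj(c,np.array([*AX,.125])).astype(int)
    m=np.zeros(hsv.shape[:2],np.uint8);cv2.circle(m,tuple(int(i) for i in x),26,255,-1)
    m=((m>0)&(hsv[...,0]>8)&(hsv[...,0]<22)&(hsv[...,1]>110)).astype(np.uint8)
    n,l,st,ce=cv2.connectedComponentsWithStats(m);o=[]
    for i in range(1,n):
        if st[i][4]<5:continue
        P=onz(c,*ce[i],.115);d=P[:2]-AX;o.append((st[i][4],round(np.hypot(*d)*1e3,1),round(float(np.degrees(np.arctan2(d[1],d[0]))-np.degrees(A0))%72,1)))
    return o
E
python3 - <<'E'
from h import *
tipang();c=capture("top");print(studs(c));tipang()
f=cv2.imread("pics/top0.png");c["frame"]=f;print(studs(c))
c=capture("side");print(red(c)[0])
p,R,s=tool();rel=p[:2]-AX;n=np.arctan2(rel[1],rel[0])
for k in(54,60,66,68,70,72):
    a=A0-np.radians(k);q=AX+.126*np.array([np.cos(a),np.sin(a)])-p[:2];print(k,"y %.2f z %.2f"%(q[1]*100,q[0]*100))
cv2.imwrite("pics/side4.png",cv2.resize(c["frame"][130:270,260:430],None,fx=4,fy=4,interpolation=cv2.INTER_CUBIC))
E
```

```text
t: 6.52
tool_pos: [0.5217, 0.1638, 0.1031]
ee_rot: [-0.0, 0.707, 0.001, 0.707]
contact_force: [-0.7, -1.5, 7.7]
gripper_width: 0.0004
6.5167 [0.5217 0.1638 0.1031] [-0.7 -1.5  7.7] tip turned 47.9183317700321 rad mm 126.07475463946588
[(np.int32(5), np.float64(48.6), 26.5), (np.int32(7), np.float64(49.5), 25.7), (np.int32(6), np.float64(48.6), 25.8), (np.int32(5), np.float64(49.4), 26.5)]
6.5667 [0.5219 0.164  0.1032] [0.2 0.5 7.2] tip turned 48.07858311920488 rad mm 126.05439437555322
[(np.int32(6), np.float64(49.4), 1.6), (np.int32(5), np.float64(49.7), 71.7), (np.int32(6), np.float64(48.9), 0.3), (np.int32(5), np.float64(49.3), 71.7), (np.int32(6), np.float64(49.0), 71.6)]
([289, 179, 25, 17, 272], [301.49, 187.98])
54 y 0.99 z 0.85
60 y 1.89 z 1.81
66 y 2.69 z 2.86
68 y 2.93 z 3.23
70 y 3.16 z 3.61
72 y 3.38 z 3.99
```

View pics/side4.png

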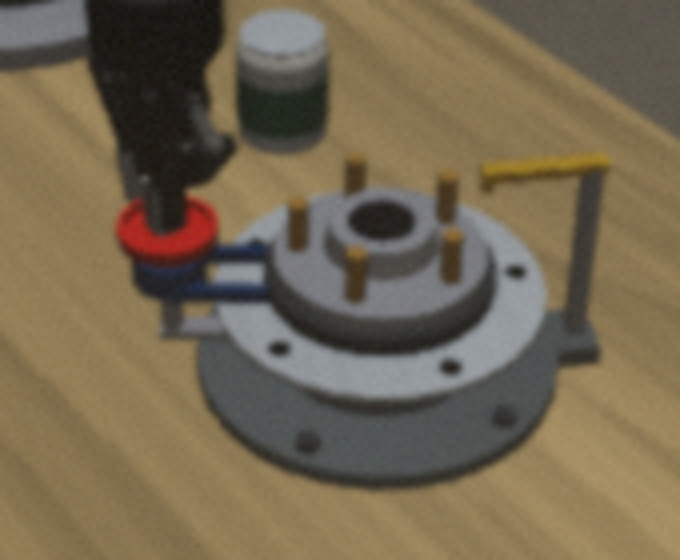

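The studs give 46° turned and the tip 48°, so there has been about 2° of slip. I'll go to a tip angle of 71° and measure before the last nudge.

```bash
python3 -m pendant '[[1,0,0.3,0.25,0,0,0],[1,0,0.65,0.55,0,0,0],[1,0,0.99,0.85,0,0,0],[1,0,1.44,1.33,0,0,0],[1,0,1.89,1.81,0,0,0],[1,0,2.3,2.33,0,0,0],[1,0,2.69,2.86,0,0,0],[1,0,2.93,3.23,0,0,0],[1,0,3.08,3.48,0,0,0],[1,0,3.2,3.65,0,0,0],[1,0,3.27,3.8,0,0,0],[1,0,3.27,3.8,0,0,0]]'
python3 - <<'E'
from h import *
tipang();A=[]
for i in range(4):
    c=capture("top");o=studs(c);A+=[x[2] for x in o]
    print(o)
A=(np.array(A)+36)%72-36;print("left mean/median",A.mean(),np.median(A))
f=c["frame"];cv2.imwrite("pics/top5.png",cv2.resize(f[130:250,220:390],None,fx=4,fy=4,interpolation=cv2.INTER_CUBIC))
c=capture("side");print(red(c)[0]);tipang()
for k in(70,71,72,73):
    a=A0-np.radians(k);print(k,"expected dish px side",proj(c,np.array([*(AX+.126*np.array([np.cos(a),np.sin(a)])),.108])))
cv2.imwrite("pics/side5.png",cv2.resize(c["frame"][130:270,260:430],None,fx=4,fy=4,interpolation=cv2.INTER_CUBIC))
E
```

```text
t: 7.62
tool_pos: [0.5596, 0.1967, 0.1032]
ee_rot: [0.0, 0.707, 0.001, 0.707]
contact_force: [-1.2, 1.1, 8.1]
gripper_width: -0.0001
7.6167 [0.5596 0.1967 0.1032] [-1.2  1.1  8.1] tip turned 70.88396998446817 rad mm 126.07477169171663
[(np.int32(6), np.float64(48.4), 4.4), (np.int32(5), np.float64(49.9), 4.0), (np.int32(6), np.float64(48.6), 3.4), (np.int32(6), np.float64(48.9), 4.3), (np.int32(5), np.float64(49.1), 3.0)]
[(np.int32(6), np.float64(48.4), 4.4), (np.int32(5), np.float64(49.9), 4.0), (np.int32(6), np.float64(48.6), 3.4), (np.int32(6), np.float64(48.9), 4.3), (np.int32(5), np.float64(49.1), 3.0)]
[(np.int32(6), np.float64(48.4), 4.4), (np.int32(5), np.float64(49.9), 4.0), (np.int32(6), np.float64(48.6), 3.4), (np.int32(6), np.float64(48.9), 4.3), (np.int32(5), np.float64(49.1), 3.0)]
[(np.int32(6), np.float64(48.4), 4.4), (np.int32(5), np.float64(49.9), 4.0), (np.int32(6), np.float64(48.6), 3.4), (np.int32(6), np.float64(48.9), 4.3), (np.int32(5), np.float64(49.1), 3.0)]
left mean/median 3.8199999999999994 4.0
([294, 168, 25, 16, 262], [305.86, 176.29])
7.8667 [0.5596 0.1967 0.1033] [-1.   0.2  8.2] tip turned 70.87261390248281 rad mm 126.06298949676481
70 expected dish px side [307.03451805 173.64208573]
71 expected dish px side [307.46056167 173.17196007]
72 expected dish px side [307.89922808 172.70708575]
73 expected dish px side [308.35034997 172.24756627]
```

View pics/side5.png

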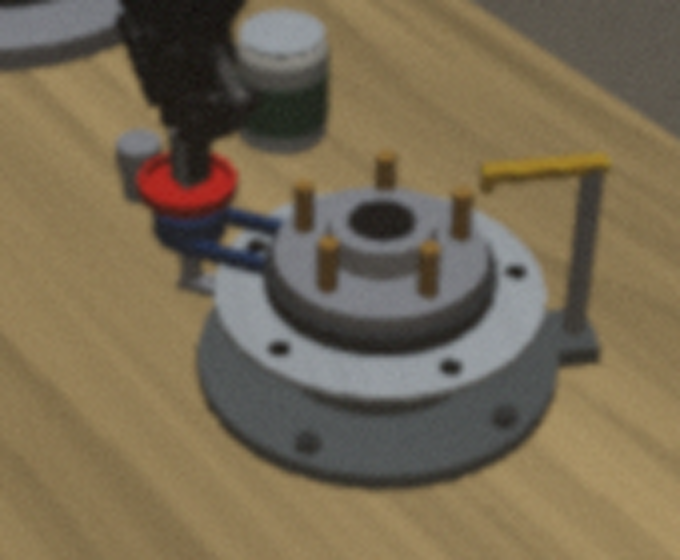

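View pics/top5.png

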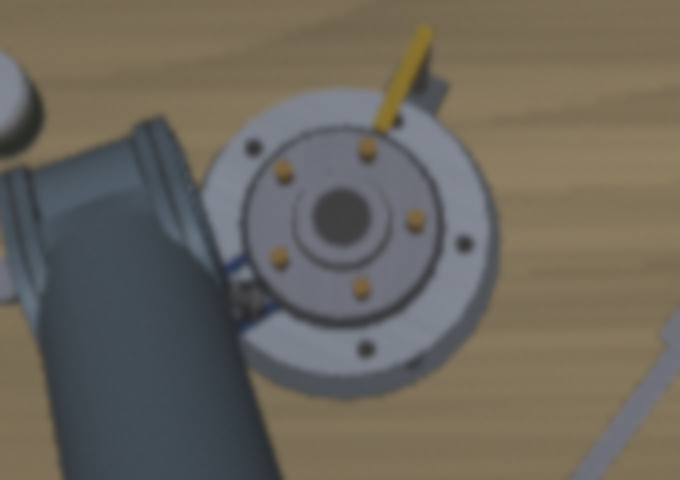

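The studs show about 3.6° left, with the tip leading slightly in the dish. I'll nudge forward 2.6° and re-measure, still held down.

```bash
python3 -m pendant '[[1,0,0.06,0.12,0,0,0],[1,0,0.13,0.25,0,0,0],[1,0,0.2,0.38,0,0,0],[1,0,0.26,0.51,0,0,0],[1,0,0.26,0.51,0,0,0],[1,0,0.26,0.51,0,0,0]]'
cat >> h.py <<'E'
def studs2(c,bend=None):
    # weighted centroids of brass saturation near predicted stud spots
    hsv=cv2.cvtColor(c["frame"],cv2.COLOR_BGR2HSV).astype(float);o=[]
    for n,r_,a in studs(c):
        th=A0+np.radians(a)
    return o
E
python3 - <<'E'
from h import *
tipang();c=capture("top");o=studs(c);A=(np.array([x[2] for x in o])+36)%72-36;print(o,A.mean())
# better: brass-weighted centroids, compare with start picture
def cent(f,cc):
    lab=cv2.cvtColor(f,cv2.COLOR_BGR2LAB).astype(float)[...,2]
    x=proj(cc,np.array([*AX,.115]));yy,xx=np.mgrid[0:400,0:640]
    m=(np.hypot(xx-x[0],yy-x[1])<27);w=np.where(m,np.clip(lab-np.median(lab[m])-8,0,None),0)
    n,l,st,ce=cv2.connectedComponentsWithStats((w>0).astype(np.uint8));q=[]
    for i in range(1,n):
        if st[i][4]<6:continue
        s=l==i;u,v=(w*s*xx).sum()/(w*s).sum(),(w*s*yy).sum()/(w*s).sum()
        P=onz(cc,u,v,.117)[:2];d=P-AX
        if 40<np.hypot(*d)*1e3<58:q.append((st[i][4],np.hypot(*d)*1e3,(np.degrees(np.arctan2(d[1],d[0])-A0)+36)%72-36))
    q=np.array(q).round(2);return q.tolist(),q[:,2].mean()
print(cent(cv2.imread("pics/top0.png"),c));print(cent(c["frame"],c))
E
```

```text
t: 8.37
tool_pos: [0.5646, 0.1993, 0.1033]
ee_rot: [0.0, 0.707, 0.001, 0.707]
contact_force: [-0.7, 1.1, 6.7]
gripper_width: -0.0001
8.3667 [0.5646 0.1993 0.1033] [-0.7  1.1  6.7] tip turned 73.44280173214264 rad mm 126.04504016318471
[(np.int32(6), np.float64(49.4), 1.6), (np.int32(6), np.float64(49.7), 2.3), (np.int32(6), np.float64(48.6), 3.4), (np.int32(5), np.float64(48.9), 1.4), (np.int32(5), np.float64(49.0), 2.4)] 2.219999999999999
([[23.0, 49.84, -0.21], [20.0, 48.69, 0.53], [22.0, 48.89, -0.7], [18.0, 48.53, -0.24]], np.float64(-0.15499999999999997))
([[25.0, 49.88, 1.69], [22.0, 48.6, 2.7], [22.0, 49.19, 1.05], [25.0, 48.33, 1.69]], np.float64(1.7825000000000002))
```

About 1.9° is left, so I'll nudge 1.9°.

```bash
python3 -m pendant '[[1,0,0.06,0.12,0,0,0],[1,0,0.12,0.24,0,0,0],[1,0,0.18,0.38,0,0,0],[1,0,0.18,0.38,0,0,0],[1,0,0.18,0.38,0,0,0]]'
cat >> h.py <<'E'
def cent(f,cc):
    lab=cv2.cvtColor(f,cv2.COLOR_BGR2LAB).astype(float)[...,2]
    x=proj(cc,np.array([*AX,.115]));yy,xx=np.mgrid[0:400,0:640]
    m=(np.hypot(xx-x[0],yy-x[1])<27);w=np.where(m,np.clip(lab-np.median(lab[m])-8,0,None),0)
    n,l,st,ce=cv2.connectedComponentsWithStats((w>0).astype(np.uint8));q=[]
    for i in range(1,n):
        if st[i][4]<6:continue
        s=l==i;u,v=(w*s*xx).sum()/(w*s).sum(),(w*s*yy).sum()/(w*s).sum()
        P=onz(cc,u,v,.117)[:2];d=P-AX
        if 40<np.hypot(*d)*1e3<58:q.append((st[i][4],np.hypot(*d)*1e3,(np.degrees(np.arctan2(d[1],d[0])-A0)+36)%72-36))
    q=np.array(q).round(2);return q.tolist(),q[:,2].mean()
E
python3 - <<'E'
from h import *
tipang();c=capture("top")
print(cent(cv2.imread("pics/top0.png"),c));print(cent(c["frame"],c))
E
```

```text
t: 8.83
tool_pos: [0.5683, 0.2011, 0.1033]
ee_rot: [0.0, 0.707, 0.001, 0.707]
contact_force: [-2.0, 1.3, 7.6]
gripper_width: -0.0
8.8333 [0.5683 0.2011 0.1033] [-2.   1.3  7.6] tip turned 75.34047011436493 rad mm 126.01149273982386
([[23.0, 49.84, -0.21], [20.0, 48.69, 0.53], [22.0, 48.89, -0.7], [18.0, 48.53, -0.24]], np.float64(-0.15499999999999997))
([[25.0, 49.94, -0.09], [22.0, 48.56, 0.71], [22.0, 49.1, -0.61], [21.0, 48.37, -0.19]], np.float64(-0.045))
```

It is within 0.2° of the start pattern in all studs, so the table is at the hole. I'll release straight up.

```bash
python3 -m pendant '[[1,-0.2,0,0,0,0,0],[1,-0.4,0,0,0,0,0],[1,-0.6,0,0,0,0,0],[1,-0.8,0,0,0,0,0],[1,-1.0,0,0,0,0,0],[1,-1.2,0,0,0,0,0],[1,-1.4,0,0,0,0,0],[1,-1.7,0,0,0,0,0],[1,-2.2,0,0,0,0,0],[1,-3,0,0,0,0,0],[1,-4,0,0,0,0,0],[1,-5,0,0,0,0,0]]'
python3 - <<'E'
from h import *
tipang();c=capture("top");print(cent(c["frame"],c))
c=capture("side");print(red(c)[0])
a=A0-np.radians(72)
for z in(.1215,.112):print(z,proj(c,np.array([*(AX+.126*np.array([np.cos(a),np.sin(a)])),z])))
cv2.imwrite("pics/side6.png",cv2.resize(c["frame"][130:270,260:430],None,fx=4,fy=4,interpolation=cv2.INTER_CUBIC))
E
```

```text
t: 9.88
tool_pos: [0.5678, 0.2, 0.1537]
ee_rot: [-0.0, 0.707, -0.0, 0.707]
contact_force: [-0.5, -0.3, 0.7]
gripper_width: 0.0002
9.8833 [0.5678 0.2    0.1537] [-0.5 -0.3  0.7] tip turned 74.89627040385402 rad mm 125.20829868611804
([[25.0, 49.92, 0.01], [23.0, 48.51, 0.75], [22.0, 49.17, -0.54], [22.0, 48.47, -0.25]], np.float64(-0.007500000000000007))
([296, 161, 25, 17, 328], [307.94, 168.65])
0.1215 [307.71241596 168.16443736]
0.112 [307.84415947 171.36800049]
```

View pics/side6.png

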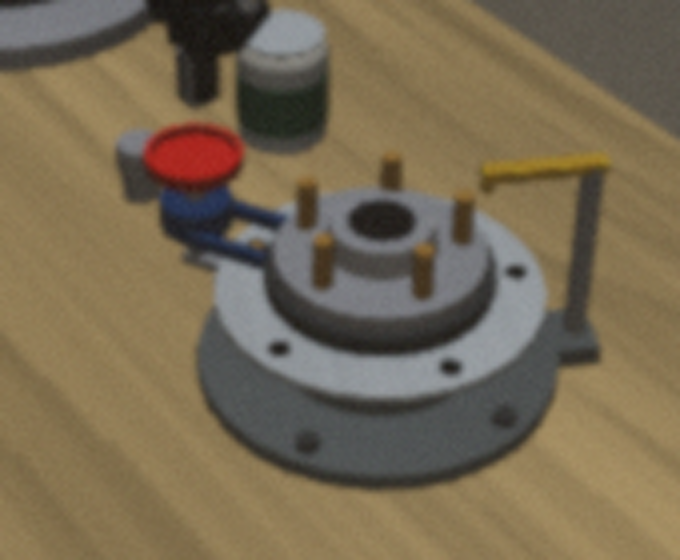

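The dish at (194,155) is fully up, matching a rim height of 0.12. The brass pin shows in the hole at (258,243). Now I'll move clear and do the final check.

```bash
python3 -m pendant '[[1,-1,0,0,0,0,0],[1,-2.5,0,0,0,0,0],[1,-4,0,-1,0,0,0],[1,-6,0,-3,0,0,0],[1,-8,0,-5,0,0,0],[1,-9.5,0,-7,0,0,0],[1,-10,0,-9,0,0,0],[1,-10,0,-11,0,0,0],[1,-10,0,-12.5,0,0,0],[1,-10,0,-13,0,0,0],[1,-10,0,-13,0,0,0],[1,-10,0,-13,0,0,0]]'
python3 - <<'E'
from h import *
tipang();c=capture("top");print(cent(c["frame"],c))
f=c["frame"];cv2.imwrite("pics/top7.png",cv2.resize(f[120:280,190:410],None,fx=3.5,fy=3.5,interpolation=cv2.INTER_CUBIC))
c=capture("side");print(red(c)[0])
cv2.imwrite("pics/side7.png",c["frame"])
E
```

```text
t: 10.98
tool_pos: [0.4386, 0.2002, 0.2531]
ee_rot: [-0.0, 0.707, 0.0, 0.707]
contact_force: [1.2, 0.3, -0.7]
gripper_width: -0.0001
10.9833 [0.4386 0.2002 0.2531] [ 1.2  0.3 -0.7] tip turned 42.10248988639051 rad mm 215.27365471172692
([[24.0, 49.97, 0.01], [21.0, 48.57, 0.75], [21.0, 49.18, -0.61], [18.0, 48.48, -0.2]], np.float64(-0.012499999999999997))
([296, 161, 25, 17, 331], [307.93, 168.67])
```

View pics/top7.png

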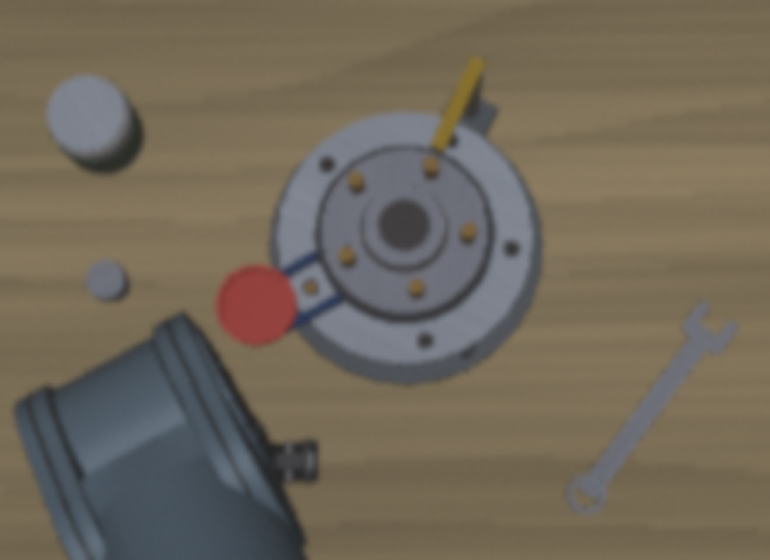

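View pics/side7.png

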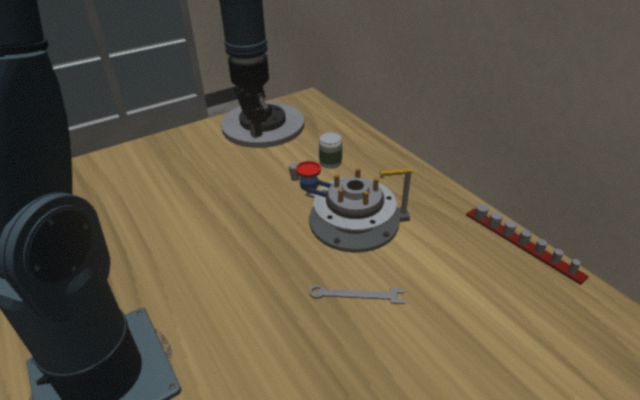

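The top view shows the pin at (311,288) in the next hole and the dish at (257,305) straight outward of it. The old hole at (425,341) is empty. The socket, tin and wrench have not moved, and the arm is clear.

```bash
python3 -c "
from workcell import order
print(order.job_done())"
```

```text
the job is handed in; nothing more can be done
None
```

The turntable is one hole further clockwise, the plunger is back up with its pin in that hole, and the job is handed in. It took about 11 s of the 48 s.

- **How it was done:** With the fingers shut, I pressed the red dish down about 14 mm (7–8 N) and held it down while turning the table about the stand's axis. The fingertip slipped about 3° in the dish, so I finished with two small nudges, checking each against the brass studs in the top view. I then lifted straight up and backed the arm away.
- **Angle:** The stud pattern matches the starting one to within 0.2°, so the table has turned 72°.
- **Lock:** The dish is back at its full "up" height in the side view. The brass pin shows in the next hole, with the dish straight outward of it, and the old hole is empty.
- **Other things:** By eye in the pictures, the socket, tin and wrench are where they were. The force reading was about zero (within sensor noise) after I moved clear.

No check failed. The only disagreement was the fingertip slip: the tip had turned about 75° when the table reached 72°. Locking was judged from the pictures only; I did not push on the table to test it.

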